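# Unguard the reamer and stow its cap

## Robot

A 6-joint arm with a two-finger parallel gripper is mounted at the origin on the work surface. World frame = base frame: x ahead of the robot, y to its left, z up, the work surface at z = 0. Lengths are in m, angles in rad, forces in N, time in s.
With the tool pointing down it reaches from about 0.375 to 0.75 m from the base axis. Payload 9 kg.
Tool frame: the origin (TCP) lies on the centre line of the jaws, within the pads' length; the fingertips stand 19 mm ahead of it and the grasp point (between the pads) is the TCP; z points along the fingers, y is the line along which they close (so a half turn about z gives the same grasp; the last joint's range is limited). The gripper opens to 85 mm and grips with 20 to 120 N. Pads are 22 mm wide; open, the fingers measure 114 mm over their backs; the gripper's body (76 mm by 85 mm) begins 54 mm behind the grasp point. The pads swing forward as they close: fully open they stand 13 mm farther back than shut.
Start: joints at [-1.366, 0.104, 0.097, 1.564, 0, 1.353], TCP at [0.246, -0.547, 0.25] pointing down, gripper open.
Joint ranges: [-2.99, 2.99], [-0.84, 1.86], [-1.1, 1.16], [-1.84, 2.11], [-1.51, 1.56], [-3.14, 3.14]. Speed limits (rad/s): [2.22, 2.22, 2.57, 3.14, 3.14, 3.14].

## Interface

Orientations are given as a unit quaternion [x, y, z, w].
In Python, from workcell import robot gives the robot as it stands. Calls block until the motion is done:
- robot.goto(position, orientation): joint-space move of the TCP to a pose.
- robot.line_to(position, v=0.15, ori=None): straight line of the TCP; ori=None keeps the orientation; v is the mean speed in m/s.
- robot.movej(angles): joint-space move.
- robot.set_gripper(opening): opening from 0.0 (shut) to 1.0 (fully open); the grip force is fixed at half the most; returns when the fingers have stopped.
- robot.dwell(seconds).
- robot.solve_ik(position, orientation): joint angles nearest the present ones, or None.
- robot.state(): the state.
- robot.read_camera(name): name is "scene" or "top" or "wrist"; returns a dict with "frame" (480x640x3 uint8, red, green, blue), "fx", "fy", "cx", "cy" (pixels), "T" (4x4, takes a point from camera to world coordinates). Camera axes: x right, y down, z forward; pixel columns grow to the right and rows downward; lengths in m; the calibration is good to about 2 mm. A picture is of the moment at which its call begins. There is no depth.
A pose or a line that the arm cannot do raises robot.Unreachable and nothing moves.
- robot.close_job(): hands the job in; it is judged then, once.
The state is a dict: "t": time; "joint_positions": joint angles; "qd": joint speeds; "effort": joint torques, N m; "tool_pos": TCP position; "tool_rot": TCP orientation; "force": force on the tool from outside, world axes, zero at the start; "torque": the same for the moment, N m; "width": opening from 0.0 (shut) to 1.0 (fully open); "grip_force": force on a finger pad.
Only numpy, scipy, OpenCV 4.12 (cv2) and the standard library are available. Lean on these libraries where they do the work, as an engineer would, in place of code of your own. Each camera call takes 0.05 s, during which the arm holds its last target. There are 200 camera calls.

## Task

The reamer in the vice is about to be used: lift its guard cap off and set it down, without dropping it, mouth down and fully home in the round recess of the case. Then shut the case's lid completely and turn the turnbutton square across onto the lid to secure it. Do not shift the other things that lie around the vice and the case.

Things in the scene. Friction and masses are not known exactly. Their poses are not given: they have to be found in the camera images.
- guard: The reamer's guard: a loose black plastic cap, a round cup turned mouth down, outside diameter 54, 68 tall, wall 3, closed flat top 4 thick, about 40 g. Origin at the centre of its open mouth, z up. At the start it stands over the reamer (diameter 43, reaching 60 up inside it, 2 to 3 play all round) with its mouth resting on the reamer's stop collar; nothing holds it. Its sides are free to grip; the jaws of the vice lie 11 below its mouth. All sizes in mm.
- vise: The grey bench vice (fixed) with aluminium soft jaws that holds the reamer upright. Origin on the bench under the reamer's axis, z up; its screw and tommy bar point along its -x to 131. Jaws 94 wide along its y, top at 115; anvil to 92 along its x. The reamer's bare tip is at height 186 on the axis.
- collar_top (a point): Centre of the top of the reamer's steel stop collar (diameter 58), 126 above the bench, where the guard's mouth rests at the start.
- case: The plywood case of the reamer set (fixed), 200 (its x) x 250 (its y) x 104 tall; origin at the centre of its underside; its front is at its -x, the hinges at its +x. Front rail 30 wide, other walls 14; all walls end at 104. Inside is grey foam whose top is 30 above the bench, with one round recess (for the guard), a long empty trough 44 x 190 (for the reamer) at x = +48, and three aluminium pilot cones, 30 wide, reaching 43 above the bench, at y = -60 to -93.
- pocket (a point): Centre of the floor of the round recess in the foam: 14 above the bench, recess diameter 60, 16 deep, axes as the case's; at (-22, +35) from the case's origin. The guard standing home in it has its mouth on this floor and its top 82 above the bench. With the guard home there are 10 between it and the shut lid; with the guard not home the lid does not shut. Beside it, over the foam, both sides are clear along the case's y.
- lid (a joint): Angle of the case's plywood lid (rad): 0 = shut, its top flush with the walls; 1.9 = fully open. At the start it stands open at 1.6 to 1.8, a little past upright. It hinges about the case's +y axis at the back wall, is 150 deep, 218 wide, 12 thick, 0.28 kg. The hinges are stiff (0.4 N m friction): the lid stays where it is left and must be pushed all the way down, about 3 to 5 N at its free edge.
- lid_hinge (a point): On the lid's hinge axis, at the middle of its length: (85, 0, 104) in the case, axes as the case's. The lid's top face passes through this axis.
- lid_edge (a point): On the lid: middle of its free edge, at the top face, 152 from the hinge axis. Its x axis points to the hinge, y along the hinge, z out of the top face (the face that looks up when shut).
- turnbutton (a joint): Angle of the turnbutton (rad): 0 (at the start -0.12 to 0.12) = lying along the front rail, clear of the lid; 1.571 = square across the joint, its inner end reaching 20 over the lid, against a stop. It grows anticlockwise seen from above: its end at the case's -y swings over the lid. Friction 0.06 N m, it stays where it is left.
- button_pivot (a point): On the turnbutton's pivot axis at the top of the front rail: (-85, 0, 104) in the case, axes as the case's. The turnbutton is a dark steel bar 76 long, 18 wide, 12 thick, pivoted at its middle; its underside is 2 above the rail and the shut lid, its top 14 above.
- button_end (a point): On the turnbutton: middle of the end that lies to the case's -y at the start, 38 from the pivot, 8 above the rail.
- drift: A black bearing drift: an upright open tube, diameter 40, 110 tall, wall 5, behind the vice. Not part of the job.
- bearing: A steel pivot bearing lying flat beside the vice, diameter 42, 20 high. Not part of the job.
- driver: A black-handled screwdriver, 190 long, lying in front of the case, origin on its underside between handle and tip, x axis along it towards the tip. Not part of the job.
Things that resemble listed ones, but are neither listed nor needed, are in the scene too. Leave any blue or pink look-alike of the guard alone.

How it is judged:
On the way, in this order (a step that is already met when the one before it is completed fails the run):
1. the guard stands home in the round recess, mouth down, released (horizontal distance between guard and pocket below 0.007 m and z of guard in the frame of pocket below 0.004 m and angle between guard's own z axis and vertical below 0.08 rad and linear speed of guard below 0.02 m/s and contact force between the fingers and guard below 0.1 N), for 0.2 s.
2. then the lid is shut (value of joint lid below 0.04 rad), for 0.2 s.
3. then the turnbutton is turned across onto the lid (value of joint turnbutton above 1.35 rad and value of joint lid below 0.04 rad), for 0.2 s.
At the end, for the whole second after the job is handed in: The guard stands mouth down at rest on the floor of the round recess (centre within 7 mm, within 4 mm of the floor, upright within 0.08 rad), the lid is shut (below 0.04 rad) and the turnbutton lies across it (above 1.35 rad) (all of step 3 and horizontal distance between guard and pocket below 0.007 m and z of guard in the frame of pocket below 0.004 m and angle between guard's own z axis and vertical below 0.08 rad and linear speed of guard below 0.02 m/s); the robot touches nothing.
It fails at once if the guard is dropped (falls free from more than about 3 cm) (contact force between anything else and guard below 0.05 N and linear speed of guard above 0.8 m/s).
It fails at once if the drift, the bearing or the screwdriver is moved more than 3 cm or knocked over (distance of any of drift, bearing, driver from where it was at the start of the episode above 0.03 m or angle between drift's own z axis and vertical above 0.5 rad).
It also fails if it takes over 61 s, if anything falls off the work surface, if the arm or the gripper's body presses on something with over 40 N, if the wrist force passes 120 N, or if a joint passes its speed limit or range.

## Working session

There is one attempt and no reset: what is moved stays moved. The work goes in short steps, each a Python script; the robot and the scene stay as the last script left them, time stands still between calls to the robot, and variables do not carry over. Pictures are saved under pics/ and viewed, at most 10 in all, crops included, and the job is handed in when it is done.

```bash
mkdir -p pics; ls
python3 - <<'E'
from workcell import robot
import cv2,pickle,numpy as np
d={}
for n in ("scene","top"):
    c=robot.read_camera(n); d[n]=c
    cv2.imwrite(f"pics/{n}0.png",c["frame"][:,:,::-1]); print(n,c["fx"],c["cx"],c["cy"],np.round(c["T"],3).tolist())
pickle.dump(d,open("cams.pkl","wb"))
print(robot.state())
E
```

```text
pics
scene 480.7023900850526 312.8254092479787 234.25334556351677 [[0.071, 0.756, -0.651, 1.05], [0.997, -0.048, 0.053, -0.026], [0.008, -0.653, -0.758, 0.747], [0.0, 0.0, 0.0, 1.0]]
top 440.3480956377843 313.5781335642726 242.6089916176609 [[-0.016, -0.995, 0.103, 0.431], [-1.0, 0.019, 0.025, -0.006], [-0.027, -0.103, -0.994, 0.911], [0.0, 0.0, 0.0, 1.0]]
{'t': 0.1, 'joint_positions': array([-1.36571254e+00,  1.04634167e-01,  9.65608355e-02,  1.56391790e+00,
        8.99070396e-06,  1.35312768e+00]), 'qd': array([ 0.00050795, -0.00186748,  0.00132659,  0.00024025, -0.0004029 ,
       -0.00091301]), 'effort': array([ 5.25411393e-03, -5.58204532e+01,  5.04720211e+01,  1.27650928e-02,
       -3.13322716e-04,  1.23680709e-05]), 'tool_pos': array([ 0.24613361, -0.5468868 ,  0.24961085]), 'tool_rot': array([ 9.77742928e-01,  2.09805646e-01,  8.25468081e-06, -5.97414703e-04]), 'force': array([-0.4654296 ,  0.25443216,  0.7374905 ]), 'torque': array([0.00481868, 0.08453677, 0.05294813]), 'grip_force': 0.0, 'width': 1.000277931112268}
```

View pics/scene0.png

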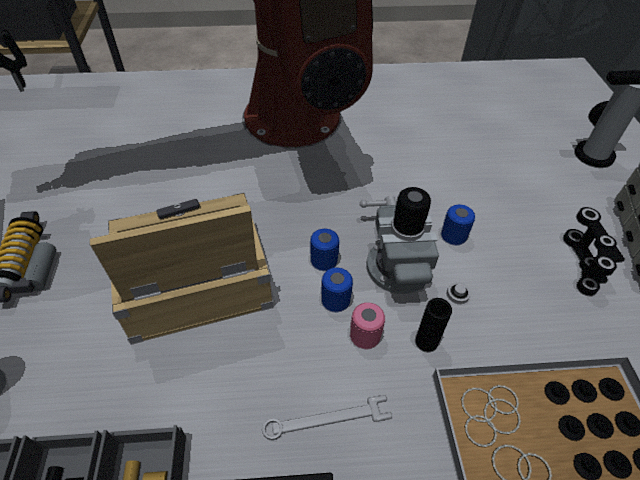

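View pics/top0.png

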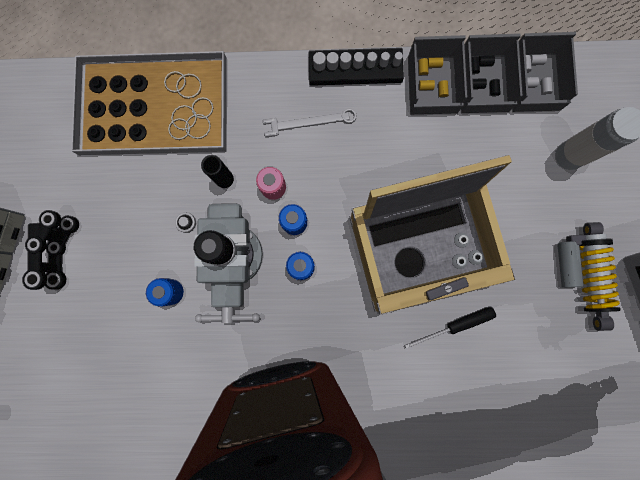

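Top view candidates for the guard:
- Black cap on the vice at (212,248). It is the only one over the jaws, so it fits the description.
- Black tube at (217,171). It is standing on the bench, so it is the drift.
- Blue caps at (164,292), (293,220) and (300,266), and a pink cap at (270,182). These are look-alikes.

In the case, the recess is at (410,262) and the turnbutton at (447,289). The screwdriver lies at (450,328). I'll confirm with one enlarged crop and measure.

```bash
cat > h.py <<'E'
import numpy as np,cv2,pickle
def ray(c,u,v):
    T=np.array(c["T"]); d=T[:3,:3]@np.array([(u-c["cx"])/c["fx"],(v-c["cy"])/c["fy"],1.]); return T[:3,3],d
def onz(c,u,v,z):
    o,d=ray(c,u,v); return o+d*(z-o[2])/d[2]
def proj(c,p):
    T=np.array(c["T"]); q=T[:3,:3].T@(np.array(p)-T[:3,3]); return np.array([c["fx"]*q[0]/q[2]+c["cx"],c["fy"]*q[1]/q[2]+c["cy"]])
def isect(c1,p1,c2,p2):
    o1,d1=ray(c1,*p1);o2,d2=ray(c2,*p2)
    s=np.linalg.lstsq(np.c_[d1,-d2],o2-o1,rcond=None)[0]
    a,b=o1+s[0]*d1,o2+s[1]*d2; return (a+b)/2,np.linalg.norm(a-b)
E
python3 - <<'E'
from h import *
d=pickle.load(open("cams.pkl","rb"));t=d["top"];f=t["frame"][:,:,::-1]
a=cv2.resize(f[145:325,345:520],None,fx=3.2,fy=3.2,interpolation=cv2.INTER_CUBIC)
b=cv2.resize(f[145:325,190:260],None,fx=3.2,fy=3.2,interpolation=cv2.INTER_CUBIC)
cv2.imwrite("pics/crop1.png",np.hstack([b,a]))
hsv=cv2.cvtColor(f,cv2.COLOR_BGR2HSV)
def blobs(m,box):
    x0,y0,x1,y1=box;k=np.zeros_like(m);k[y0:y1,x0:x1]=m[y0:y1,x0:x1]
    for c in cv2.findContours(k,0,cv2.CHAIN_APPROX_NONE)[0]:
        if cv2.contourArea(c)>40: print(box,cv2.contourArea(c),cv2.boundingRect(c),cv2.fitEllipse(c),cv2.minAreaRect(c))
g=cv2.cvtColor(f,cv2.COLOR_BGR2GRAY)
blobs((g<55).astype('u1')*255,(185,225,240,270))
blobs((g<45).astype('u1')*255,(385,235,435,285))
blobs((g<95).astype('u1')*255,(420,272,475,306))
w=cv2.inRange(hsv,(12,60,90),(32,255,255));cv2.imwrite("pics/w.png",w)
blobs(w,(340,140,525,325))
E
```

```text
(185, 225, 240, 270) 987.0 (194, 230, 39, 35) ((212.9629669189453, 247.41893005371094), (31.96971893310547, 39.450679779052734), 109.15208435058594) ((213.20004272460938, 247.40000915527344), (39.21223449707031, 32.25522994995117), 18.43494987487793)
(385, 235, 435, 285) 639.0 (395, 248, 30, 29) ((409.30572509765625, 261.98199462890625), (28.240224838256836, 28.897048950195312), 120.27804565429688) ((409.5, 262.0), (28.0, 29.0), 90.0)
(385, 235, 435, 285) 109.0 (385, 235, 32, 9) ((391.84918212890625, 237.9102020263672), (6.188446044921875, 39.125694274902344), 82.45501708984375) ((400.5, 239.0), (8.0, 31.0), 90.0)
(420, 272, 475, 306) 431.0 (420, 277, 49, 28) ((443.10833740234375, 290.2007141113281), (11.393662452697754, 63.4502067565918), 67.67715454101562) ((442.862060546875, 290.6551818847656), (12.627283096313477, 52.36608123779297), 68.19859313964844)
(420, 272, 475, 306) 95.0 (420, 272, 55, 15) ((446.3055114746094, 278.16033935546875), (3.059400796890259, 56.217735290527344), 75.48693084716797) ((446.6136779785156, 277.5029296875), (3.966813325881958, 55.7852668762207), 75.52970886230469)
(340, 140, 525, 325) 3365.0 (353, 185, 162, 129) ((430.4011535644531, 239.59292602539062), (132.701904296875, 147.65782165527344), 88.30133819580078) ((433.36187744140625, 243.73297119140625), (109.02410125732422, 139.25975036621094), 75.65067291259766)
(340, 140, 525, 325) 917.5 (370, 155, 142, 43) ((438.5667724609375, 176.4298095703125), (6.847325325012207, 276.2079162597656), 75.64482116699219) ((440.472412109375, 175.94094848632812), (7.453488826751709, 144.05807495117188), 75.6300048828125)
```

View pics/crop1.png

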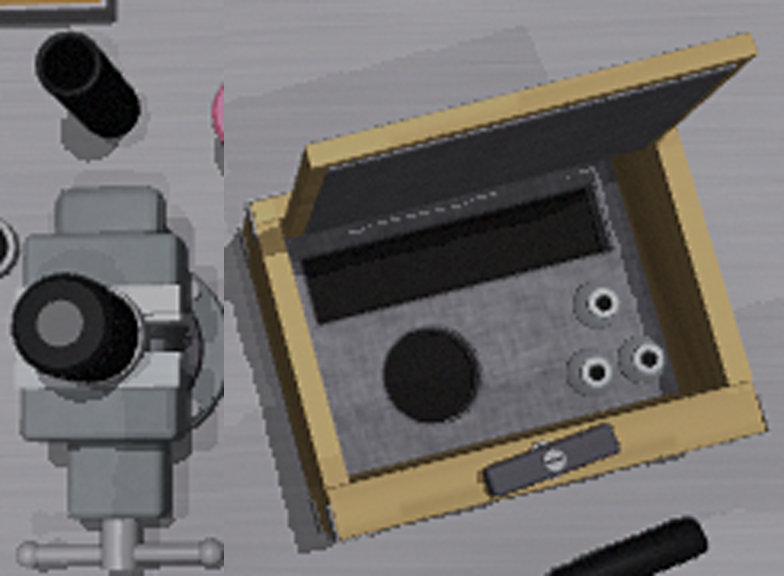

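The crop confirms it: the cap over the vice is the guard, with its grey top disc at about (209,246). The case's front corners are near (381,314) and (515,280), the pivot screw is at (448,289) and the recess at (409.5,262). Next I'll cast these pixels to points.

Run:
```python
from h import *
d=pickle.load(open("cams.pkl","rb"));t=d["top"];s=d["scene"];np.set_printoptions(precision=4,suppress=True)
def disc(c,box):
    x0,y0,x1,y1=box;g=cv2.cvtColor(c["frame"],cv2.COLOR_RGB2GRAY)[y0:y1,x0:x1]
    m=cv2.inRange(g,60,140);n,l,st,ce=cv2.connectedComponentsWithStats(m)
    for i in range(1,n):
        if st[i,4]>40: print(st[i],ce[i]+[x0,y0])
    return
disc(t,(200,236,219,256)); disc(s,(403,190,422,204))
L,R=onz(t,381.25,314.1,.104),onz(t,514.7,279.7,.104)
y=(L-R)/np.linalg.norm(L-R); yaw=np.arctan2(-y[0],y[1]); print("front",L,R,np.linalg.norm(L-R),"yaw",yaw)
ex=np.array([np.cos(yaw),np.sin(yaw)]);ey=np.array([-ex[1],ex[0]])
O1=(L+R)[:2]/2+.1*ex
pv=onz(t,448.4,288.75,.118)[:2];O2=pv+.085*ex
rc=onz(t,409.5,262,.030)[:2];O3=rc+.022*ex-.035*ey
print(O1,O2,O3,"pocket",rc,"pivot",pv)
ba=np.array([*onz(t,(492-224)/3.2+345,485/3.2+145,.118)[:2]])-onz(t,(612-224)/3.2+345,440/3.2+145,.118)[:2]
print("button axis dir",np.arctan2(-ba[0],ba[1])-yaw)
for z in (.25,): pass
# lid edge corners in top+scene: free edge; top-view front-left corner of edge
for name,px in dict(tl=(305,152),tr=(754,36)).items():
    u=(px[0]-224)/3.2+345;v=px[1]/3.2+145;print(name,u,v,onz(t,u,v,.25))
```

```text
[  1   3  15  14 169] [208.2485 245.5148]
[  5   1  14  11 115] [414.6522 196.113 ]
front [ 0.3822 -0.1054  0.104 ] [ 0.4401 -0.3474  0.104 ] 0.2488117959178748 yaw 0.23472415797228202
[ 0.5084 -0.2031] [ 0.5085 -0.2042] [ 0.5091 -0.2028] pocket [ 0.4796 -0.1738] pivot [ 0.4259 -0.224 ]
button axis dir 0.10478720502674249
tl 370.3125 192.5 [ 0.5742 -0.0766  0.25  ]
tr 510.625 156.25 [ 0.6256 -0.2912  0.25  ]
```

```bash
cat >> h.py <<'E'
from scipy.spatial.transform import Rotation as Ro
O=np.array([.5087,-.2033]);YAW=.235
ex=np.array([np.cos(YAW),np.sin(YAW)]);ey=np.array([-ex[1],ex[0]])
def C(x,y,z): return np.array([*(O+x*ex+y*ey),z])
def down(a): # tool y along world azimuth a, z down
    yv=np.array([np.cos(a),np.sin(a),0]);zv=np.array([0,0,-1.]);xv=np.cross(yv,zv)
    return Ro.from_matrix(np.c_[xv,yv,zv]).as_quat()
E
python3 - <<'E'
from h import *
from workcell import robot
np.set_printoptions(precision=4,suppress=True)
d=pickle.load(open("cams.pkl","rb"));t=d["top"];s=d["scene"]
a=(208.25,245.5);b=(414.65,196.1)
print(isect(t,a,s,b),onz(t,*a,.194),onz(s,*b,.194))
G=(onz(t,*a,.194)[:2]+onz(s,*b,.194)[:2])/2
print("pocket",C(-.022,.035,.014))
for a in (YAW+np.pi/2,YAW-np.pi/2):
    q=down(a)
    for n,p in dict(pre=[*G,.29],gr=[*G,.172],place=C(-.022,.035,.06),behind=C(.15,0,.25),beh_up=C(.15,0,.33),press=C(-.04,0,.12),b0=C(-.115,-.03,.126),b1=C(-.057,-.024,.126)).items():
        print(n,robot.solve_ik(p,q))
E
```

```text
(array([0.5034, 0.1855, 0.194 ]), np.float64(0.0012461930168881168)) [0.5035 0.1861 0.194 ] [0.5035 0.1848 0.194 ]
pocket [ 0.4792 -0.1744  0.014 ]
pre [ 0.109  -0.0765 -0.0126  1.6347  0.     -0.126 ]
gr [ 0.109  -0.0903 -0.2399  1.4213  0.     -0.126 ]
place [-0.606  -0.1158 -0.4698  1.2168  0.     -0.841 ]
behind [-0.4447  0.3456  0.3711  1.5963  0.     -0.6797]
beh_up [-0.4447  0.3977  0.5826  1.7557  0.     -0.6797]
press [-0.679  -0.1378 -0.3788  1.3298  0.     -0.914 ]
b0 [-0.8442 -0.2561 -0.4718  1.355   0.     -1.0792]
b1 [-0.7347 -0.1339 -0.3643  1.3405  0.     -0.9697]
pre [ 0.109  -0.0765 -0.0126  1.6347  0.      3.0156]
gr [ 0.109  -0.0903 -0.2399  1.4213  0.      3.0156]
place [-0.606  -0.1158 -0.4698  1.2168  0.      2.3006]
behind [-0.4447  0.3456  0.3711  1.5963  0.      2.4619]
beh_up [-0.4447  0.3977  0.5826  1.7557  0.      2.4619]
press [-0.679  -0.1378 -0.3788  1.3298  0.      2.2276]
b0 [-0.8442 -0.2561 -0.4718  1.355   0.      2.0624]
b1 [-0.7347 -0.1339 -0.3643  1.3405  0.      2.1718]
```

Run:
```python
from h import *
from workcell import robot
np.set_printoptions(precision=4,suppress=True)
G=np.array([.5035,.1855]);q=down(YAW+np.pi/2)
p=robot.state()["tool_pos"]
robot.line_to([p[0],p[1],.38],v=.25)
robot.goto([*G,.36],q)
robot.line_to([*G,.22],v=.2); robot.line_to([*G,.172],v=.08)
s=robot.state();print(s["t"],s["tool_pos"],s["force"],s["width"])
robot.set_gripper(0.0)
s=robot.state();print(s["t"],s["tool_pos"],s["force"],s["width"],s["grip_force"])
robot.line_to([*G,.20],v=.05)
for n in("scene","top"):
    c=robot.read_camera(n);cv2.imwrite(f"pics/{n}1.png",c["frame"][:,:,::-1])
s=robot.state();print(s["t"],s["tool_pos"],s["force"],s["width"],s["grip_force"])
a=cv2.imread("pics/scene1.png")[120:320,330:500];cv2.imwrite("pics/g1.png",cv2.resize(a,None,fx=3,fy=3))
```

```text
5.1083 [0.5036 0.1855 0.1722] [0.1403 0.3353 0.4136] 0.9986307690373248
5.5167 [0.504  0.1856 0.1729] [0.0534 1.0599 5.5397] 0.6079195368583912 62.82230236858595
6.325 [0.5033 0.1855 0.1996] [-0.0574 -0.2387 -0.485 ] 0.6074476843900096 62.47764597879723
```

View pics/g1.png

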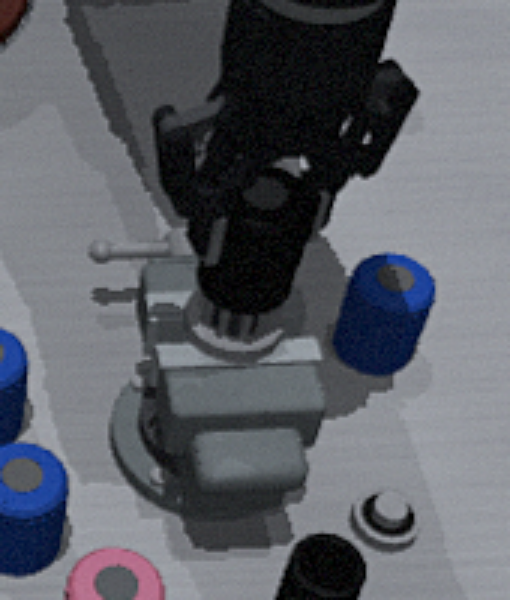

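The picture shows the guard held upright between the fingers and clear of its collar, with the reamer's flutes visible beneath it. I'll carry it to the recess.

Run:
```python
from h import *
from workcell import robot
np.set_printoptions(precision=4,suppress=True)
G=np.array([.5035,.1855]);P=C(-.022,.035,0)[:2]
robot.line_to([*G,.29],v=.15)
robot.line_to([*P,.29],v=.25)
robot.line_to([*P,.095],v=.15)
robot.dwell(.2);f0=robot.state()["force"];print(f0)
for z in np.arange(.090,.0555,-.003):
    robot.line_to([*P,z],v=.03)
    s=robot.state();f=s["force"]-f0;print(round(s["t"],2),s["tool_pos"],f)
    if f[2]>6 or np.hypot(*f[:2])>8: break
```

```text
[-0.0783  0.8241 -1.0268]
10.63 [ 0.4789 -0.1742  0.0896] [-0.209  -1.6548  0.4672]
10.88 [ 0.479  -0.1743  0.0868] [ 1.1509 -0.5858  0.7137]
11.13 [ 0.479  -0.1743  0.0837] [-0.3741 -1.1702  0.8025]
11.38 [ 0.479  -0.1743  0.0807] [-0.3583 -0.2651  0.5445]
11.63 [ 0.479  -0.1743  0.0778] [ 0.017  -0.1426  0.2527]
11.88 [ 0.479  -0.1743  0.0748] [-0.0781 -0.8092  0.2511]
12.13 [ 0.479  -0.1743  0.0717] [ 0.0371 -0.6686 -0.2653]
12.38 [ 0.479  -0.1743  0.0688] [-0.4804 -0.8275  0.908 ]
12.63 [ 0.479  -0.1743  0.0657] [-0.0651 -0.4612  0.5847]
12.88 [ 0.479  -0.1743  0.0628] [ 0.2509 -0.5289  0.2557]
13.13 [ 0.4796 -0.1747  0.0609] [-1.9345  0.1393  8.2509]
```

Run:
```python
from h import *
from workcell import robot
np.set_printoptions(precision=4,suppress=True)
P=C(-.022,.035,0)[:2]
robot.set_gripper(1.0); robot.dwell(.1)
s=robot.state();print(s["t"],s["force"],s["width"])
robot.line_to([*P,.12],v=.1);robot.line_to([*P,.34],v=.3)
robot.dwell(.1)
for n in("wrist","scene","top"):
    c=robot.read_camera(n);cv2.imwrite(f"pics/{n}2.png",c["frame"][:,:,::-1]);pickle.dump(c,open(n+"2.pkl","wb"))
b=[cv2.imread(f"pics/{n}2.png") for n in("wrist","scene","top")]
w=cv2.resize(b[0],(560,420));t=cv2.resize(b[2][140:320,340:520],(240,240))
m=np.zeros((600,800,3),'u1');m[:420,:560]=w;m[:240,560:]=t;m[240:440,560:]=cv2.resize(b[1][170:340,80:284],(240,200));cv2.imwrite("pics/m2.png",m[:440])
```

```text
13.6667 [-1.6552  0.113  -0.4422] 1.0019452191510052
```

View pics/m2.png

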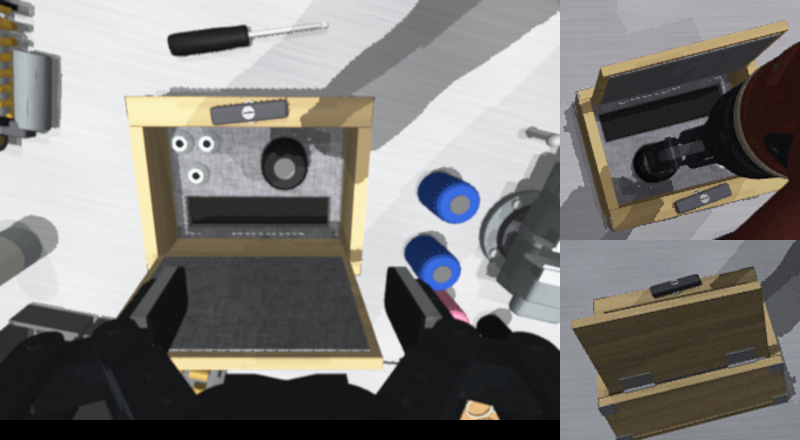

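The guard stands in the recess, with its disc at about (285,167) in the montage, and the lid stands open behind it. I'll check the centring numerically and then close the lid from behind.

Run:
```python
from h import *
from workcell import robot
np.set_printoptions(precision=4,suppress=True)
c=pickle.load(open("wrist2.pkl","rb"));g=cv2.cvtColor(c["frame"],cv2.COLOR_RGB2GRAY)
x0,y0=int(285*8/7)-22,int(167*8/7)-22
m=cv2.inRange(g[y0:y0+44,x0:x0+44],75,160);n,l,st,ce=cv2.connectedComponentsWithStats(m)
for i in range(1,n):
    if st[i,4]>150: print(st[i],ce[i],onz(c,ce[i][0]+x0,ce[i][1]+y0,.082))
print("pocket",C(-.022,.035,.082),"proj pivot",proj(c,C(-.085,0,.118))*7/8)
q=down(YAW+np.pi/2)
robot.set_gripper(0)
robot.line_to(C(-.022,.035,.38),v=.25)
robot.line_to(C(.165,0,.38),v=.25)
robot.line_to(C(.165,0,.25),v=.15)
robot.dwell(.1);f0=robot.state()["force"];print("f0",f0)
for x in (.15,.14,.13,.12,.11,.096):
    robot.line_to(C(x,0,.25),v=.08);s=robot.state();f=s["force"]-f0;print(round(s["t"],2),x,f)
    if np.linalg.norm(f)>20: break
```

```text
[  9  12  26  26 513] [21.7641 24.4464] [ 0.4787 -0.1751  0.082 ]
pocket [ 0.4792 -0.1744  0.082 ] proj pivot [248.6035 112.3521]
f0 [-0.571   0.4983 -0.3292]
19.24 0.15 [-0.816  -0.0179  1.2034]
19.52 0.14 [ 0.475  -0.9518  0.0648]
19.79 0.13 [0.4293 0.8098 0.3586]
20.07 0.12 [ 1.0235 -0.5246  0.0958]
20.34 0.11 [ 0.0369 -0.604   0.3122]
20.67 0.096 [ 0.8784 -0.3751  0.1429]
```

Run:
```python
from h import *
from workcell import robot
np.set_printoptions(precision=3,suppress=True)
f0=np.array([-.57,.5,-.33])
for th in np.linspace(1.5,.1,13):
    robot.line_to(C(.085-.128*np.cos(th)+.011,0,.104+.128*np.sin(th)+.019),v=.1)
    s=robot.state();f=s["force"]-f0;print(round(s["t"],2),round(th,2),s["tool_pos"],f)
    if np.linalg.norm(f)>25: break
c=robot.read_camera("scene");cv2.imwrite("pics/s3.png",cv2.resize(c["frame"][100:360,60:400,::-1],None,fx=2,fy=2))
```

```text
20.92 1.5 [ 0.593 -0.183  0.251] [ 0.867 -0.203  0.763]
21.22 1.38 [ 0.579 -0.187  0.249] [-0.087 -0.524  0.642]
21.52 1.27 [ 0.565 -0.19   0.245] [ 1.161 -1.045  0.767]
21.82 1.15 [ 0.551 -0.193  0.24 ] [ 0.794 -0.436  0.571]
22.12 1.03 [ 0.538 -0.196  0.233] [ 1.74  -0.495  0.187]
22.42 0.92 [ 0.526 -0.199  0.225] [-0.11  -0.266  0.721]
22.72 0.8 [ 0.515 -0.202  0.215] [-0.487 -1.16   0.57 ]
23.02 0.68 [ 0.506 -0.204  0.204] [ 0.717 -0.676 -0.705]
23.32 0.57 [ 0.497 -0.206  0.192] [ 0.92  -0.364  0.924]
23.62 0.45 [ 0.49  -0.208  0.179] [ 0.235 -0.386  0.435]
23.92 0.33 [ 0.484 -0.209  0.165] [ 0.166 -1.056 -0.258]
24.22 0.22 [ 0.48 -0.21  0.15] [ 0.83  -0.371  0.823]
24.52 0.1 [ 0.478 -0.21   0.135] [ 0.612 -1.381 -0.243]
```

View pics/s3.png

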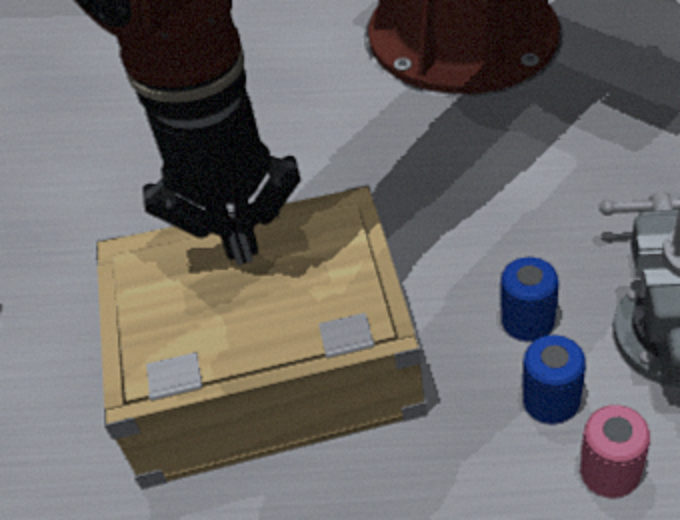

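The lid has followed the fingers and looks nearly flush. Now I'll press it fully home.

Run:
```python
from h import *
from workcell import robot
np.set_printoptions(precision=3,suppress=True)
f0=np.array([-.57,.5,-.33])
for z in np.arange(.131,.110,-.002):
    robot.line_to(C(-.037,0,z),v=.03)
    s=robot.state();f=s["force"]-f0;print(round(s["t"],2),round(z,4),s["tool_pos"],f)
    if f[2]>15: break
robot.dwell(.3)
```

```text
24.97 0.131 [ 0.472 -0.212  0.131] [-0.689 -0.132  0.81 ]
25.22 0.129 [ 0.473 -0.212  0.129] [ 0.016 -0.457  0.414]
25.47 0.127 [ 0.473 -0.212  0.127] [ 0.325 -0.531  0.578]
25.72 0.125 [ 0.473 -0.212  0.125] [-0.699 -1.049  0.353]
25.97 0.123 [ 0.473 -0.212  0.123] [ 0.143 -0.59   2.113]
26.22 0.121 [ 0.473 -0.212  0.123] [-4.971  3.455 17.923]
```

Run:
```python
from h import *
from workcell import robot
np.set_printoptions(precision=3,suppress=True)
Z=.1285;l=.027
robot.line_to(C(-.037,0,.165),v=.15)
robot.line_to(C(-.125,-.03,.165),v=.2)
robot.line_to(C(-.125,-.03,Z),v=.1)
robot.dwell(.1);f0=robot.state()["force"]
for ph in np.linspace(0,1.53,14):
    s_=.009+.011*abs(np.cos(ph))+.0145*abs(np.sin(ph))
    x=-.085+l*np.sin(ph)-s_*np.cos(ph); y=-l*np.cos(ph)-s_*np.sin(ph)
    robot.line_to(C(x,y,Z),v=.07)
    s=robot.state();f=s["force"]-f0;print(round(s["t"],2),round(ph,2),f)
    if np.linalg.norm(f)>20: break
p=robot.state()["tool_pos"]-np.array([*(.012*ey),0])
robot.line_to(p,v=.1);robot.line_to([p[0],p[1],.2],v=.2)
robot.line_to([.45,.1,.38],v=.3); robot.dwell(.1)
for n in("scene","top"):
    c=robot.read_camera(n);cv2.imwrite(f"pics/{n}4.png",c["frame"][:,:,::-1])
a=cv2.resize(cv2.imread("pics/top4.png")[145:325,345:520],(400,400));b=cv2.resize(cv2.imread("pics/scene4.png")[160:360,80:280],(400,400))
cv2.imwrite("pics/m4.png",np.hstack([a,b]))
```

```text
28.63 0.0 [ 0.586 -1.044  0.157]
28.88 0.12 [-0.035  0.256 -0.728]
29.13 0.24 [-0.2   -0.952 -0.064]
29.38 0.35 [-1.018 -1.439 -1.105]
29.63 0.47 [-0.849 -1.375 -1.343]
29.88 0.59 [-0.588 -1.187  0.418]
30.13 0.71 [-0.048 -1.827  0.063]
30.38 0.82 [ 0.191 -1.965 -0.31 ]
30.63 0.94 [-0.163 -2.099  1.377]
30.88 1.06 [-0.62  -0.676 -0.477]
31.13 1.18 [-0.419 -1.071  0.22 ]
31.38 1.29 [-0.941 -2.37   0.398]
31.63 1.41 [ 0.357 -1.07  -0.162]
31.88 1.53 [ 0.626 -2.578  0.188]
```

View pics/m4.png

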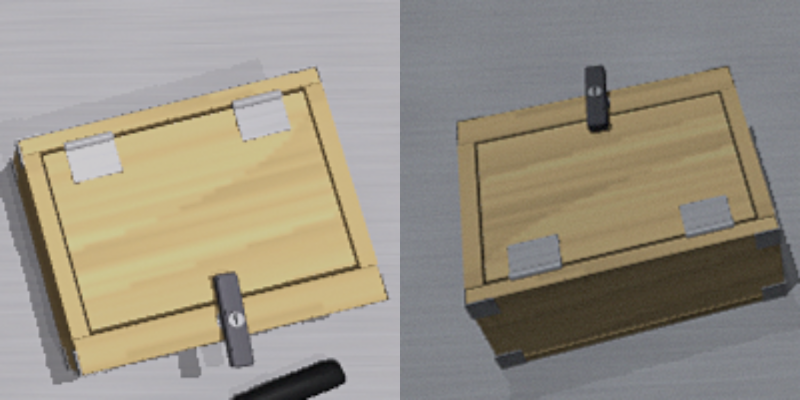

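The lid is flush all round. The turnbutton lies across the joint, from about (243,363) to (226,275) in the picture, which is roughly 1.5 rad. The screwdriver hasn't moved. I'm handing in the job.

```bash
python3 -c "
from workcell import robot
print(robot.state()['t'],robot.close_job())"
```

```text
the job is handed in; nothing more can be done
34.325 None
```

The job is handed in at 34.3 s of the 61 s allowed: the guard stands home in the recess (about 1 mm off centre), the lid is shut, and the turnbutton lies across it at about 1.5 rad; no verdict was returned.

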